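Shift the coil winder into third gear

ROBOT

A 7-joint arm with a two-finger parallel gripper is mounted at the origin on a cart in front of the work surface, level with it; the furniture and walls round the work are solid. World frame = base frame: x ahead of the robot, y to its left, z up, the work surface at z = 0. Lengths are in m, angles in degrees, forces in N, time in s.
With the tool pointing down it reaches from about 0.4 to 0.9 m from the base axis. Payload 5.5 kg.
Tool frame: the origin (TCP) lies between the finger pads; the fingertips stand 11 mm ahead of it and the grasp point (between the pads) lies 8 mm behind it (arm.tcp_to_tips is the distance from the TCP to the fingertips, in m); z points along the fingers, y is the line along which they close (so a half turn about z gives the same grasp; the last joint's range is limited). The gripper opens to 92 mm and grips with 3 to 60 N. Pads are 19 mm wide; open, the fingers measure 130 mm over their backs; the gripper's body (75 mm by 190 mm) begins 47 mm behind the grasp point.
Start: joints at [81.257, 28.699, -24.465, 88.831, 12.651, 65.22, -12.049], TCP at [0.263, -0.595, 0.238] pointing down, gripper open.
Joint ranges: [-164.97, 164.97], [-17.58, 116.51], [-87.97, 89.64], [11.32, 138.91], [-80.73, 260.73], [10.89, 115.49], [-147.41, 147.41]. Speed limits (degrees/s): [147.25, 147.25, 180, 180, 180, 180, 180].

INTERFACE

Orientations are given as a 3x3 rotation matrix whose columns are the frame's x, y, z axes.
In Python, from station import arm, eyes, ticket gives the robot as it stands.
- The arm moves only by the shell command python3 -m handwheel 'ROWS' [FORCE]. ROWS is JSON, a list that holds one entry, the list of rows, each a list of 5 numbers: the shift along the world's x, y, z in cm, then the turn about the world's z in degrees, then the finger opening in cm, from 0 to 9.18. A call has exactly 5 rows; each row shifts and turns the commanded pose from where the row before left it; what a row does not reach is not made up. A row lasts 1/8 s, in which the tool goes at most 62.5 mm and 10.7 degrees, less where a joint would pass 70% of its speed; a pose out of reach is approached as far as the arm can. A call with a gripper value outside its range is refused whole. The fingers move at their own pace and stop on an object; FORCE is the grip in N (left out, the last holds). Time passes only in rows, so rows that do not move let the fingers close, or fill a call up. It gives the time, the measured TCP pose, the force, the opening and the grip force at its end, in the units of the state.
- arm.state(): the state, without advancing time (a new reading comes with each control period).
- eyes.capture(name): name is "scene" or "top" or "wrist"; returns a dict with "frame" (400x640x3 uint8, blue, green, red), "range_z" (400x640 float32, m along the optical axis (not along the pixel's ray), 0 where there is no reading), "vfov" (degrees; the focal length in pixels is half the picture's height over the tangent of half this angle, whatever the lens; pixels are square), "cx", "cy" (the principal point, pixels), "position" and "orientation" of the camera in the world. Camera axes: x right, y down, z forward; pixel columns grow to the right and rows downward; lengths in m; the calibration is good to about 2 mm. The wrist camera is an equidistant fisheye: a pixel r from the principal point sees the ray r / f radians off the axis. A picture is of the moment at which its call begins.
- ticket.finish_job(): hands the job in; it is judged then, once.
The state is a dict: "time_s": time; "qpos": joint angles; "joint_vel": joint speeds; "tau": joint torques, N m; "eef_pos": TCP position; "orientation": TCP orientation; "contact_force": force on the tool from outside, world axes, zero at the start; "wrist_torque": the same for the moment, N m; "opening": finger opening in m; "grip_force": force on a finger pad.
Only numpy, scipy, OpenCV 4.12 (cv2) and the standard library are available. Lean on these libraries where they do the work, as an engineer would, in place of code of your own. Each camera call takes 0.05 s, during which the arm holds its last target. There are 200 camera calls.

TASK

Put the bench coil winder into third gear: push the gear lever along the left leg of its H-shaped gate to the middle, across to the right leg, then forward (away from the robot) until it is fully home in the slot marked with three dots, and leave it there. Only push the lever with the fingertips or the outside of the fingers, never take its knob between them, and leave everything standing around alone.

Things in the scene. Friction and masses are not known exactly. Their poses are not given: they have to be found in the camera images.
- winder: Bench coil winder, fixed: dark base plate 150 mm along x, y from -75 to +190 mm, 12 mm thick; blue gearbox 112x104 mm, motor behind it, mandrel and tailstock to its left. Only the lever rises above 100 mm. Origin: on the worktop under the gate's centre. x points forward (away from the robot, turned up to 0.35 rad either way), y to the left, z up.
- gate_center (a point): Centre of the H-shaped opening, on top of the aluminium gate plate, 98 mm above the worktop; axes as the winder's. Two legs along x at y = +16 and -16 mm, each 12 mm wide, 52 mm long, joined at x = 0 by a cross passage 16 mm wide with rounded corners. Red dots number the slots: one left forward, two left back, three right forward, four right back.
- lever_pivot (a point): Point about which the lever tilts, hidden in the gearbox, 25 mm above the worktop under the gate's centre (axes as the winder's). From it the knob's centre lies at x = 135 sin(shift_fore), y = -135 cos(shift_fore) sin(shift_across), z = 135 cos(shift_fore) cos(shift_across) mm.
- knob_center (a point): Centre of the lever's black ball knob, 30 mm diameter with a red cap, on a steel stem 8 mm thick, 135 mm from the pivot. Upright, it is 160 mm above the worktop; in third gear about 42 mm forward and 30 mm right of the gate's centre and 150 mm above the worktop.
- shift_fore (a joint): Forward tilt of the lever, rad: 0 = in line with the cross passage, +0.32 = fully home in a forward slot (one, three), -0.32 = fully home in a back slot (two, four). Starts anywhere along the left leg. It crosses freely only within about 0.06 of 0 (rounded corners ease it in to about 0.12). Friction of about 2 N at the knob, no spring: it stays where it is left.
- shift_across (a joint): Tilt of the lever to the right, rad: -0.23 = left leg, 0 = middle of the cross passage, +0.23 = right leg (about 0.03 play either way in a leg). Same friction, no spring.
- spool_0: Loose bystander: small spool of gold wire, 43 mm across, 22 mm high, standing on the winder's base plate at the winder's front left. Origin: centre of its underside.
- jar_1: Loose bystander: small jar of coral beads with black lid, 38 mm across, 46 mm high, to the right of the winder. Origin: centre of the underside.
- tape_roll: Loose bystander: purple roll of tape lying flat, 62 mm across, 19 mm high, to the front left. Origin: centre of the underside.

How it is judged:
By the outcome, as a careful person would: the job done as asked, in the order asked, and still so for the second after the job is handed in, with the robot touching nothing.
It also fails if it takes over 64 s, if anything falls off the work surface, if the arm or the gripper's body presses on something with over 40 N, if the wrist force passes 120 N, or if a joint passes its speed limit or range.

## Working session

There is one attempt and no reset: what is moved stays moved. The work goes in short steps, Python scripts to look and compute and a shell command to move; the robot and the scene stay as the last step left them, time stands still between calls to the robot, and variables do not carry over. Pictures are saved under pics/ and viewed, at most 10 in all, crops included, and the job is handed in when it is done.

```bash
mkdir -p pics; cat > h.py <<'E'
import numpy as np, cv2
from station import arm, eyes, ticket
def cap(n):
    c=eyes.capture(n); return c
def cloud(c):
    h,w=c["range_z"].shape; f=h/2/np.tan(np.radians(c["vfov"])/2)
    u,v=np.meshgrid(np.arange(w),np.arange(h)); z=c["range_z"]
    P=np.stack([(u-c["cx"])/f*z,(v-c["cy"])/f*z,z],-1)
    P=P@np.array(c["orientation"]).T+np.array(c["position"]); P[z==0]=np.nan
    return P
E
python3 - <<'E'
from h import *
s=arm.state(); print({k:s[k] for k in("time_s","eef_pos","orientation","opening")})
for n in("top","scene"):
    c=cap(n); cv2.imwrite(f"pics/{n}0.png",c["frame"]); np.save(f"{n}.npy",cloud(c)); print(n,c["position"],c["vfov"])
E
```

```text
{'time_s': 0.0, 'eef_pos': array([ 0.26223461, -0.59404272,  0.23670655]), 'orientation': array([[ 9.14779672e-01,  4.03952557e-01, -6.95630990e-04],
       [ 4.03953151e-01, -9.14778036e-01,  1.73103155e-03],
       [ 6.29066700e-05, -1.86451480e-03, -9.99998260e-01]]), 'opening': 0.09189045230224614}
top [0.28483998 0.097892   1.06509668] 50.17475353734207
scene [-0.20576721  0.44146193  0.9659891 ] 53.72505661474152
```

View pics/top0.png

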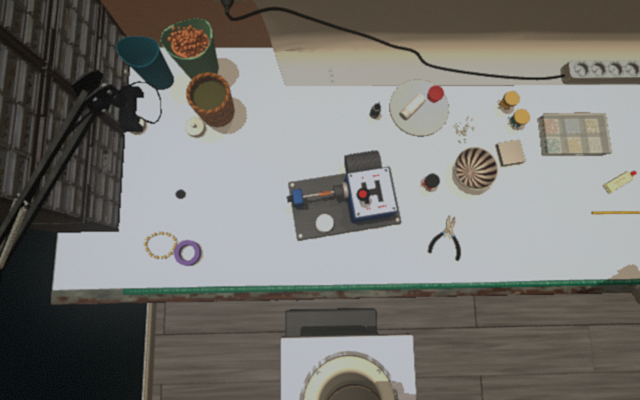

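View pics/scene0.png

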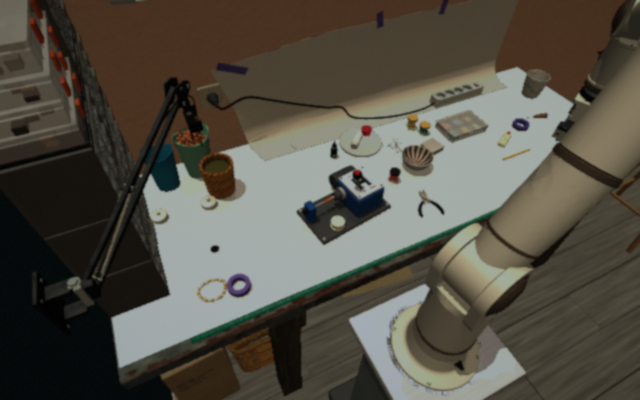

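The top view shows the winder at about (345,200), its gate plate at (372,192), and the red-capped knob at about (363,194). I'll measure these.

```bash
python3 - <<'E'
from h import *
P=np.load("top.npy"); im=cv2.imread("pics/top0.png")
cv2.imwrite("pics/crop.png",cv2.resize(im[140:250,280:410],None,fx=6,fy=5.4,interpolation=cv2.INTER_CUBIC)[:600])
sub=np.zeros(P.shape[:2],bool); sub[140:250,280:410]=1
for nm,lo,hi in(("plate",.09,.105),("base",.006,.02)):
    m=sub&(P[...,2]>lo)&(P[...,2]<hi)
    r=cv2.minAreaRect((P[m][:,:2]*1000).astype(np.float32)); print(nm,m.sum(),r,np.median(P[m][:,2]))
m=sub&(P[...,2]>.12); print("knob",m.sum(),P[m].mean(0),P[m].min(0),P[m].max(0))
S=np.load("scene.npy");m=(S[...,2]>.125)&(S[...,2]<.2)&(np.hypot(S[...,0]-.4,S[...,1])<.25)
print("scene knob",m.sum(),S[m].mean(0),S[m].min(0),S[m].max(0))
m=(S[...,2]>.092)&(S[...,2]<.104)&(np.hypot(S[...,0]-.4,S[...,1])<.25)
print(cv2.minAreaRect((S[m][:,:2]*1000).astype(np.float32)))
E
```

```text
plate 1625 ((483.59783935546875, -59.14326095581055), (105.47816467285156, 96.46136474609375), 8.935908317565918) 0.09757270836424747
base 3125 ((521.8658447265625, -25.914840698242188), (237.3505859375, 324.9193115234375), 8.265878677368164) 0.011694079178543815
knob 146 [ 0.46427403 -0.02881014  0.1658117 ] [ 0.45204821 -0.04346802  0.15336489] [ 0.47855271 -0.01513088  0.17439839]
scene knob 86 [ 0.46153165 -0.02367108  0.16213525] [ 0.45078497 -0.03892189  0.12612343] [ 0.47678957 -0.01132127  0.17293932]
((484.181396484375, -56.86189270019531), (108.32984161376953, 100.72028350830078), 8.43142318725586)
```

View pics/crop.png

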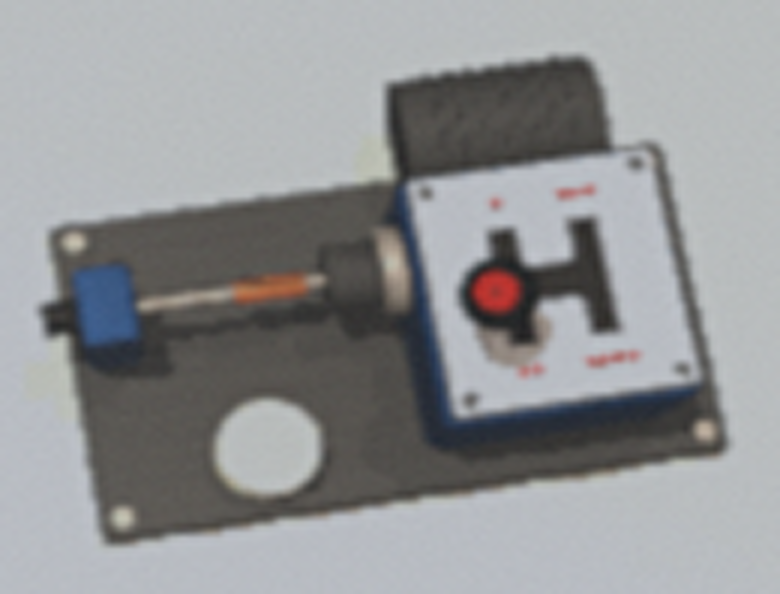

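The crop shows the H gate centred at about (555,280), with the knob on the left leg just back of the middle. That gives gate ≈ (0.484, -0.058), yaw ≈ 8.7° and knob ≈ (-14, +31) mm in winder axes. I'll approach a point behind the knob with the fingers closed and squared to the winder.

```bash
python3 -m handwheel '[[[1.1,3.7,0,-1,0],[1.1,3.7,0,-1,0],[1.1,3.7,0,-1,0],[1.1,3.7,0,-1,0],[1.1,3.7,0,-1,0]]]' 10
python3 -m handwheel '[[[1.1,3.7,0,-1,0],[1.1,3.7,0,-1,0],[1.1,3.7,0,-1,0],[1.1,3.7,0,-1,0],[1.1,3.7,0,-1,0]]]'
python3 -m handwheel '[[[1.1,3.7,0,-1,0],[1.1,3.7,0,-1,0],[1.1,3.7,0,-1,0],[1.1,3.7,0,-1,0],[1.1,3.7,0,-1,0]]]'
```

```text
time_s: 0.72
eef_pos: [0.3177, -0.4081, 0.2374]
orientation: [[0.947, 0.322, -0.0], [0.322, -0.947, 0.001], [-0.0, -0.001, -1.0]]
contact_force: [0.2, 0.2, 0.3]
opening: 0.0462
grip_force: 0.0
time_s: 1.35
eef_pos: [0.3726, -0.2233, 0.2376]
orientation: [[0.971, 0.238, -0.0], [0.238, -0.971, 0.0], [-0.0, -0.0, -1.0]]
contact_force: [0.1, -0.4, -0.3]
opening: 0.0011
grip_force: 0.0
time_s: 1.98
eef_pos: [0.4275, -0.0384, 0.2376]
orientation: [[0.988, 0.153, -0.0], [0.153, -0.988, -0.0], [-0.0, 0.0, -1.0]]
contact_force: [0.5, -0.3, 0.1]
opening: 0.0006
grip_force: 0.0
```

```bash
python3 -m handwheel '[[[-0.6,0.2,-1.9,0,0],[0,0,-1.9,0,0],[0,0,-1.9,0,0],[0,0,-1.9,0,0],[0,0,-1.8,0,0]]]'
python3 - <<'E'
from h import *
c=cap("wrist"); cv2.imwrite("pics/w1.png",c["frame"])
c=cap("scene"); cv2.imwrite("pics/s1.png",cv2.resize(c["frame"][130:260,280:440],None,fx=4,fy=4,interpolation=cv2.INTER_CUBIC))
E
```

```text
time_s: 2.6
eef_pos: [0.4212, -0.0376, 0.1429]
orientation: [[0.988, 0.153, -0.001], [0.153, -0.988, 0.0], [-0.001, -0.0, -1.0]]
contact_force: [0.7, 0.5, 0.1]
opening: 0.0001
grip_force: 0.0
```

View pics/w1.png

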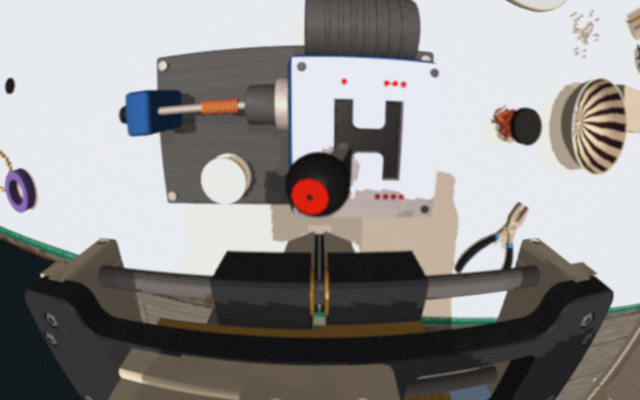

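The wrist view shows the knob at (318,183), directly ahead of the closed fingertips at about (320,240), and the H gate at (368,140). I'll use its depth to refine the positions.

```bash
cat >> h.py <<'E'
def wcloud(c):
    h,w=c["range_z"].shape; f=h/2/np.tan(np.radians(c["vfov"])/2)
    u,v=np.meshgrid(np.arange(w),np.arange(h)); z=c["range_z"]
    x=u-c["cx"]; y=v-c["cy"]; r=np.hypot(x,y)+1e-9; t=np.tan(np.minimum(r/f,1.5))
    P=np.stack([x/r*t*z,y/r*t*z,z],-1)@np.array(c["orientation"]).T+np.array(c["position"]); P[z==0]=np.nan
    return P
def sphere(Q):
    A=np.c_[2*Q,np.ones(len(Q))]; s=np.linalg.lstsq(A,(Q**2).sum(1),rcond=None)[0]
    return s[:3],np.sqrt(s[3]+s[:3]@s[:3])
def W(p,g=(.484,-.058),a=8.7):
    a=np.radians(a); d=np.array(p)[:2]-g
    return np.round(1000*np.array([d[0]*np.cos(a)+d[1]*np.sin(a),-d[0]*np.sin(a)+d[1]*np.cos(a)]),1)
E
python3 - <<'E'
from h import *
c=cap("wrist");P=wcloud(c); np.save("w1.npy",P); print(c["position"])
z=P[...,2]; near=np.hypot(P[...,0]-.47,P[...,1]+.03)<.05
m=near&(z>.145)&(z<.185); m[:,:285]=0; m[:,352:]=0; m[220:]=0
print(m.sum()); q,r=sphere(P[m]); print("knob",q,r,W(q))
m=(z>.09)&(z<.105)&(np.hypot(P[...,0]-.484,P[...,1]+.058)<.1); b=cv2.minAreaRect((P[m][:,:2]*1000).astype(np.float32)); print(m.sum(),b)
for u,v in((368,140),(343,140),(394,140)): print(P[v,u])
m=np.isfinite(z)&(z<.3)&(np.hypot(P[...,0]-.421,P[...,1]+.038)<.045)&(z>.125)
v,u=np.where(m); 
for lo in(.13,.14,.15,.16,.18): 
    k=m&(z>lo)&(z<lo+.01); k[:235]=0
    if k.any(): print(lo,k.sum(),P[k].min(0),P[k].max(0))
E
```

```text
[ 0.50309004 -0.02519749  0.2902083 ]
3502
knob [ 0.46549841 -0.03044199  0.15846668] 0.014259904871618908 [-14.1  30. ]
20189 ((482.5225524902344, -60.382442474365234), (104.6860580444336, 97.16703033447266), 8.6854248046875)
[ 0.48059235 -0.06045865  0.09230067]
[ 0.47805941 -0.04426806  0.09384333]
[ 0.48370141 -0.07744937  0.09264466]
0.13 105 [ 0.42839813 -0.04746936  0.1335455 ] [ 0.43257417 -0.02603832  0.13996235]
0.14 509 [ 0.42749519 -0.05294421  0.14000383] [ 0.43381157 -0.01953864  0.14999757]
0.15 503 [ 0.42779398 -0.05344412  0.15000731] [ 0.43378596 -0.01870926  0.15993897]
0.16 169 [ 0.42785643 -0.04000266  0.1600293 ] [ 0.43178481 -0.03242928  0.16988024]
```

```bash
python3 -m handwheel '[[[0.4,0.06,0,0,0],[0.4,0.06,0,0,0],[0.4,0.06,0,0,0],[0.4,0.06,0,0,0],[0.3,0.05,0,0,0]]]'
python3 -m handwheel '[[[0.4,0.06,0,0,0],[0.35,0.05,0,0,0],[0.3,0.05,0,0,0],[0.3,0.05,0,0,0],[0.1,0.02,0,0,0]]]'
cat > look.py <<'E'
from h import *
c=cap("wrist");P=wcloud(c);z=P[...,2]
b,g,r=[c["frame"][...,i].astype(int) for i in range(3)]
m=(z>.14)&(z<.185)&(np.hypot(P[...,0]-.484,P[...,1]+.058)<.08)
red=m&(r>100)&(r>2*g)
k=red if 0 else cv2.dilate(red.astype(np.uint8),np.ones((25,25)))>0
q=P[red].mean(0); print("cap",red.sum(),q,W(q))
s=m&(np.linalg.norm(P-(q-[0,0,.01]),axis=-1)<.016)
q,rr=sphere(P[s]); w=W(q); print("knob",q,rr,w,"fore",np.arcsin(w[0]/135),"across",np.arcsin(-w[1]/135), "tcp",W(arm.state()["eef_pos"]))
E
python3 look.py
```

```text
time_s: 3.38
eef_pos: [0.4409, -0.0347, 0.1438]
orientation: [[0.988, 0.153, 0.0], [0.153, -0.988, -0.0], [0.0, 0.0, -1.0]]
contact_force: [-1.6, 0.2, 1.0]
opening: 0.0006
grip_force: 0.8
time_s: 4.0
eef_pos: [0.4553, -0.0323, 0.1437]
orientation: [[0.988, 0.153, 0.0], [0.153, -0.988, 0.0], [0.0, -0.0, -1.0]]
contact_force: [-1.6, 0.2, 1.5]
opening: 0.0002
grip_force: 0.9
cap 839 [ 0.48007469 -0.02506389  0.17200672] [ 1.1 33.2]
knob [ 0.47986241 -0.02799626  0.15908015] 0.014173376060491783 [ 0.4 30.3] fore 0.00296296729836257 across -0.2263728981169489 tcp [-24.4  29.7]
```

```bash
python3 -m handwheel '[[[-1.5,-0.2,0,0,0],[-0.35,2.3,0,0,0],[-0.35,2.3,0,0,0],[0,0,0,0,0],[0,0,0,0,0]]]'
python3 -m handwheel '[[[1,0.15,0,0,0],[1,0.15,0,0,0],[1,0.15,0,0,0],[0.9,0.13,0,0,0],[0,0,0,0,0]]]'
python3 look.py
```

```text
time_s: 4.68
eef_pos: [0.4328, 0.0107, 0.1437]
orientation: [[0.988, 0.153, 0.0], [0.153, -0.988, -0.001], [0.0, 0.001, -1.0]]
contact_force: [0.0, -0.1, 0.2]
opening: 0.0005
grip_force: 0.0
time_s: 5.3
eef_pos: [0.4729, 0.0178, 0.1437]
orientation: [[0.988, 0.154, 0.0], [0.154, -0.988, 0.001], [0.0, -0.001, -1.0]]
contact_force: [-0.1, 0.1, -0.1]
opening: 0.0003
grip_force: 0.0
cap 0 [nan nan nan] [nan nan]
knob [0. 0. 0.] 0.0 [-469.7  130.5] fore nan across -1.3118747847886754 tcp [-0.2 76.6]look.py:7: RuntimeWarning: Mean of empty slice.
  q=P[red].mean(0); print("cap",red.sum(),q,W(q))
  ret = um.true_divide(
look.py:9: RuntimeWarning: invalid value encountered in arcsin
  q,rr=sphere(P[s]); w=W(q); print("knob",q,rr,w,"fore",np.arcsin(w[0]/135),"across",np.arcsin(-w[1]/135), "tcp",W(arm.state()["eef_pos"]))
```

```bash
python3 -m handwheel '[[[0.09,-0.59,0,0,0],[0.09,-0.59,0,0,0],[0.09,-0.59,0,0,0],[0.09,-0.59,0,0,0],[0.09,-0.59,0,0,0]]]'
python3 -m handwheel '[[[0.09,-0.59,0,0,0],[0.09,-0.59,0,0,0],[0.09,-0.59,0,0,0],[0.09,-0.59,0,0,0],[0.09,-0.59,0,0,0]]]'
python3 -m handwheel '[[[0.03,-0.2,0,0,0],[0.03,-0.2,0,0,0],[0.03,-0.2,0,0,0],[0.03,-0.2,0,0,0],[0.03,-0.2,0,0,0]]]'
python3 - <<'E'
from h import *
print(W(arm.state()["eef_pos"]))
c=cap("wrist"); cv2.imwrite("pics/w2.png",c["frame"])
c=cap("scene"); cv2.imwrite("pics/s2.png",c["frame"])
E
```

```text
time_s: 5.98
eef_pos: [0.4768, -0.0123, 0.1439]
orientation: [[0.988, 0.154, 0.0], [0.154, -0.988, 0.0], [0.0, -0.0, -1.0]]
contact_force: [-1.0, 2.5, 2.7]
opening: 0.0007
grip_force: 1.2
time_s: 6.6
eef_pos: [0.4811, -0.0421, 0.1437]
orientation: [[0.988, 0.153, -0.0], [0.153, -0.988, -0.0], [-0.0, 0.0, -1.0]]
contact_force: [-0.9, 0.7, 1.4]
opening: 0.0008
grip_force: 0.8
time_s: 7.22
eef_pos: [0.4824, -0.0516, 0.1436]
orientation: [[0.988, 0.154, -0.0], [0.154, -0.988, 0.0], [-0.0, -0.0, -1.0]]
contact_force: [-0.3, 1.2, -1.8]
opening: 0.0007
grip_force: 0.7
[-0.6  6.5]
```

View pics/w2.png

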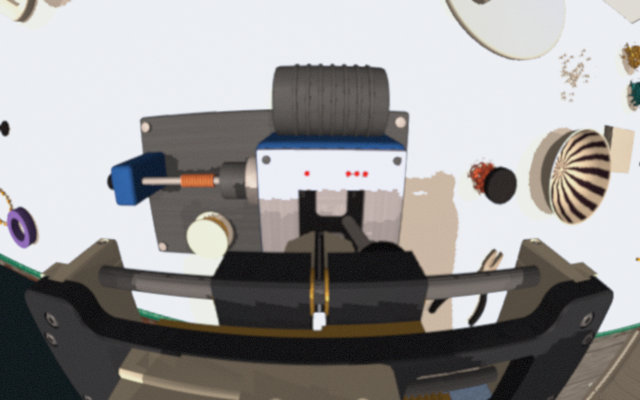

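The wrist view shows the stem at (360,235) leaning into the right leg, with the knob at (380,250) partly hidden by the gripper. The force is still low, so I'll push gently until it meets the wall.

```bash
python3 -m handwheel '[[[0.015,-0.1,0,0,0],[0.015,-0.1,0,0,0],[0.015,-0.1,0,0,0],[0.015,-0.1,0,0,0],[0,0,0,0,0]]]'
```

```text
time_s: 7.95
eef_pos: [0.4831, -0.0557, 0.1437]
orientation: [[0.988, 0.153, -0.0], [0.153, -0.988, -0.0], [-0.0, 0.0, -1.0]]
contact_force: [-0.0, 1.5, -1.6]
opening: 0.0002
grip_force: 0.6
```

```bash
python3 -m handwheel '[[[0.015,-0.1,0,0,0],[0.015,-0.1,0,0,0],[0,0,0,0,0],[-0.15,1,0,0,0],[0,0,0,0,0]]]'
python3 -m handwheel '[[[-1.2,-0.2,0,0,0],[-1.2,-0.2,0,0,0],[-1.2,-0.2,0,0,0],[-1.2,-0.2,0,0,0],[0,0,0,0,0]]]'
python3 look.py
```

```text
time_s: 8.57
eef_pos: [0.4821, -0.0467, 0.144]
orientation: [[0.988, 0.155, 0.001], [0.155, -0.988, -0.0], [0.001, 0.0, -1.0]]
contact_force: [-0.9, 0.5, -0.3]
opening: 0.0005
grip_force: 0.0
time_s: 9.2
eef_pos: [0.4328, -0.0562, 0.1437]
orientation: [[0.988, 0.153, -0.001], [0.153, -0.988, -0.001], [-0.001, 0.001, -1.0]]
contact_force: [-0.8, 0.4, -0.1]
opening: 0.0001
grip_force: 0.0
cap 907 [ 0.490172   -0.09247251  0.17225819] [  0.9 -35. ]
knob [ 0.48931836 -0.09007868  0.15962253] 0.013974842907746943 [  0.4 -32.5] fore 0.00296296729836257 across 0.2431289653605947 tcp [-49.4   9.6]
```

```bash
python3 -m handwheel '[[[0.2,-1.4,0,0,0],[0.2,-1.4,0,0,0],[0.2,-1.35,0,0,0],[0,0,0,0,0],[0,0,0,0,0]]]'
python3 -m handwheel '[[[0.59,0.09,0,0,0],[0.59,0.09,0,0,0],[0.59,0.09,0,0,0],[0.59,0.09,0,0,0],[0.59,0.09,0,0,0]]]'
python3 -m handwheel '[[[0.59,0.09,0,0,0],[0.59,0.09,0,0,0],[0.59,0.09,0,0,0],[0.59,0.09,0,0,0],[0.59,0.09,0,0,0]]]'
python3 -m handwheel '[[[0.15,0.02,0,0,0],[0.15,0.02,0,0,0],[0.1,0.02,0,0,0],[0.1,0.02,0,0,0],[0.1,0.02,0,0,0]]]'
python3 look.py
```

```text
time_s: 9.88
eef_pos: [0.4399, -0.0969, 0.1436]
orientation: [[0.988, 0.153, -0.0], [0.153, -0.988, 0.001], [-0.0, -0.001, -1.0]]
contact_force: [0.2, -0.1, -0.9]
opening: 0.0003
grip_force: 0.0
time_s: 10.5
eef_pos: [0.4694, -0.0926, 0.1436]
orientation: [[0.988, 0.153, -0.001], [0.153, -0.988, -0.0], [-0.001, -0.0, -1.0]]
contact_force: [-1.9, -0.2, 1.5]
opening: 0.0007
grip_force: 0.9
time_s: 11.12
eef_pos: [0.4991, -0.088, 0.1435]
orientation: [[0.988, 0.153, -0.001], [0.153, -0.988, 0.0], [-0.001, -0.0, -1.0]]
contact_force: [-2.0, 0.1, -1.6]
opening: 0.0007
grip_force: 0.9
time_s: 11.75
eef_pos: [0.5045, -0.0872, 0.1436]
orientation: [[0.988, 0.153, -0.001], [0.153, -0.988, -0.0], [-0.001, 0.0, -1.0]]
contact_force: [-3.3, -0.5, -1.3]
opening: 0.0007
grip_force: 1.7
cap 918 [ 0.53423766 -0.0843995   0.16468294] [ 45.7 -33.7]
knob [ 0.52977546 -0.08251661  0.15306555] 0.013732803489343163 [ 41.5 -31.2] fore 0.3124673097346646 across 0.23321955709117106 tcp [ 15.9 -32. ]
```

Nearly home. I'll push until the force rises clearly at the stop.

```bash
python3 -m handwheel '[[[0.1,0.015,0,0,0],[0.1,0.015,0,0,0],[0.1,0.015,0,0,0],[0,0,0,0,0],[0,0,0,0,0]]]'
```

```text
time_s: 12.42
eef_pos: [0.5057, -0.087, 0.1432]
orientation: [[0.988, 0.153, -0.005], [0.153, -0.988, -0.001], [-0.005, 0.0, -1.0]]
contact_force: [-8.4, -0.8, 3.6]
opening: 0.0006
grip_force: 4.2
```

```bash
python3 -m handwheel '[[[0.1,0.015,0,0,0],[0.1,0.015,0,0,0],[0,0,0,0,0],[-1,-0.15,0,0,0],[-2,-0.3,0,0,0]]]'
python3 -m handwheel '[[[-2,-0.3,0,0,0],[-1,-0.15,0,0,0],[0,0,0,0,0],[0,0,0,0,0],[0,0,0,0,0]]]'
python3 look.py
python3 - <<'E'
from h import *
c=cap("wrist"); cv2.imwrite("pics/w3.png",c["frame"])
E
```

```text
time_s: 13.05
eef_pos: [0.482, -0.0906, 0.1445]
orientation: [[0.988, 0.154, 0.005], [0.154, -0.988, 0.0], [0.005, 0.0, -1.0]]
contact_force: [-0.2, 0.0, 0.1]
opening: 0.0006
grip_force: 0.0
time_s: 13.68
eef_pos: [0.4508, -0.0951, 0.1439]
orientation: [[0.988, 0.154, 0.001], [0.154, -0.988, 0.0], [0.001, -0.0, -1.0]]
contact_force: [-0.8, -0.4, 0.2]
opening: 0.0001
grip_force: 0.0
cap 1096 [ 0.53525906 -0.08418064  0.16431373] [ 46.7 -33.6]
knob [ 0.53119913 -0.0823795   0.15301895] 0.013420736438106597 [ 43.  -31.2] fore 0.32416619445199873 across 0.23321955709117106 tcp [-38.5 -31.7]
```

View pics/w3.png

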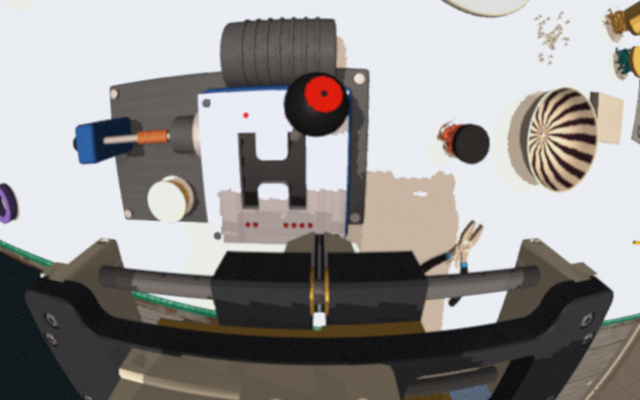

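The wrist view shows the knob at (318,103), over the three-dot slot at the forward end of the right leg. The measured forward tilt is 0.324 rad against the 0.32 for fully home, the bystanders stand where they were, and the arm is clear.

```bash
python3 -m handwheel '[[[-0.5,0,2,0,0],[0,0,3,0,0],[0,0,3,0,0],[0,0,0,0,0],[0,0,0,0,0]]]' && python3 -c "
from station import ticket; print(ticket.finish_job())"
```

```text
time_s: 14.4
eef_pos: [0.4446, -0.0954, 0.2232]
orientation: [[0.988, 0.153, -0.001], [0.153, -0.988, -0.0], [-0.001, -0.0, -1.0]]
contact_force: [-0.4, -0.3, -0.1]
opening: 0.0004
grip_force: 0.0
the job is handed in; nothing more can be done
None
```

The winder is in third gear: I pushed the lever fully home in the three-dot slot (measured tilt 0.324 rad) using only closed fingers, then backed the arm clear and handed the job in at about 14.4 s.

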